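Unbolt a carry-along slow cooker, pop its lid and put the garlic in

TASK

The empty slow cooker has come home with its lid bolted for carrying. Draw the sprung carry bolt out of the lid's lug by its ball knob and tip the knob over into the side notch, so that the bolt stays parked; only then press the release paddle so that the lid pops up, and ease the lid right back until it rests steady against its stop. Finally lower the garlic bulb (lower it, do not drop it) into the pot and leave it lying there, without disturbing the other things on the worktop.

Things in the scene. Friction and masses are not known exactly. Their poses are not given: they have to be found in the camera images.
- cooker: Rectangular slow cooker, fixed; steel shell 200 (x) by 250 (y) mm, 128 high, side handles to y = ±154. Origin: centre of its underside. Front = its -x side: a black apron, top 116 mm high, x = -99 to -149, carries the release paddle (y = -60) and the carry bolt (y = 10 to 94). Lid hinged at the back. Only the bolt's stem and knob stand above 144 mm while the lid is shut.
- bolt (a joint): How far the carry bolt is drawn, m: 0 = home, its 9 mm rod (along the cooker's y, at x = -110, height 130 mm) through the lid's lug, so the lid cannot lift; drawn towards the cooker's +y, at most 0.030. A spring pushes it home with 2 N at 0, 4.4 N when drawn. The lug is clear from 0.017 on.
- bolt_knob (a joint): Tip of the bolt's stem about the rod's axis, rad: 0 = upright, growing as it tips to the front (cooker's -x), at most 1.2. The guide's front wall keeps it upright (within 0.2) until the bolt is drawn 0.025; there a notch 12 mm wide lets it tip over. Tipped beyond about 0.5 in the notch, the spring holds it against the notch's side and the bolt stays drawn about 0.024.
- knob (a point): Centre of the steel ball knob, 18 mm in diameter, on the bolt's upright stem (7 mm thick), 39 mm from the rod's axis: with bolt home and stem upright at x = -110, y = +45, height 169 mm in the cooker's frame.
- release (a joint): Release paddle, rad: 0 = up, grows as it is pressed down, at most 0.27. Its tongue holds the lid's lip and lets go at about 0.2, when the pad is about 7 mm down. Pressing it fully takes about 5 N. It springs back by itself.
- release_pad (a point): Middle of the top of the paddle's steel pad, 24 mm (x) by 42 mm (y): at x = -132, y = -60, height 136 mm in the cooker's frame when up. It is pressed downwards.
- lid (a joint): Lid angle, rad: 0 = shut, 1.72 = fully back on its stop, slightly past upright. Two spring pins lift it to about 0.4 once it is released; from there it must be swung up by hand (0.33 kg). Past upright (1.57) it falls gently on to its stop and stays.
- lid_hinge (a point): Middle of the lid's hinge line: x = +98, height 128 mm in the cooker's frame; the line runs along the cooker's y.
- lid_edge (a point): Middle of the lid's free (front) edge, on its underside, 190 mm from the hinge line. The lid is 240 mm wide (y) and 13 mm thick. Two steel parts jut out beyond this edge: the lug for the bolt, 28 mm, at y = 20 to 26 mm, and the lip for the paddle, 11 mm, at y = -46 to -74 mm.
- pot_floor (a point): Centre of the inner floor of the stoneware pot, 50 mm above the worktop; its mouth is 156 mm (along the cooker's x) by 204 mm (along y), its rim 78 mm above this floor. Axes as the cooker's.
- garlic: A pale ribbed garlic bulb, 60 x 57 mm across and 58 mm high, the smallest of the three round foods (garlic, onion, apple), 0.04 kg. It stands upright on the worktop; origin at the centre of its underside.
- onion: a brown onion with a pointed top, 78 x 79 x 85 mm; a bystander. Origin: centre of its underside.
- apple: a red apple, 72 x 72 x 63 mm; a bystander. Origin: centre of its underside.
- mug: a two-tone mug, dark above and white below, 82 x 114 x 97 mm with its handle; a bystander. Origin: centre of its underside.
- tin: a low food tin, 75 mm across, 58 mm high; a bystander. Origin: centre of its underside.
- pickle_jar: a wide glass jar of layered vegetables with a black cap, 96 mm across, 147 mm high; a bystander. Origin: centre of its underside.
- oil_bottle: a glass bottle with a yellow cap, 59 mm across, 203 mm high; a bystander. Origin: centre of its underside.
- tall_pickle: a bulbous glass jar of layered vegetables, 84 mm across, 210 mm high; a bystander. Origin: centre of its underside.
- spoon: a wooden spoon lying flat, 316 x 54 x 14 mm; a bystander. Origin: centre of its underside.

How it is judged (in metres and radians):
On the way, in this order (a step that is already met when the one before it is completed fails the run):
1. the carry bolt is drawn out of the lug and its knob lies tipped in the side notch, while the lid is still shut (value of joint bolt above 0.019 m and value of joint bolt_knob above 0.55 rad and value of joint lid below 0.1 rad), for 0.2 s.
2. the release paddle has been pressed and the lid has popped up (value of joint lid above 0.2 rad), for 0.1 s.
3. the lid is swung right back and is steady (value of joint lid above 1.62 rad and velocity of joint lid between -0.1 and 0.1 rad/s), for 0.2 s.
At the end, for the whole second after the job is handed in: The carry bolt is still drawn by more than 19 mm with its stem tipped more than 0.55 rad into the notch, the lid rests fully back (more than 1.6 rad) and still, and the garlic lies at rest inside the pot (within its walls, below the rim), released (value of joint bolt above 0.019 m and value of joint bolt_knob above 0.55 rad and value of joint lid above 1.6 rad and velocity of joint lid between -0.1 and 0.1 rad/s and x of garlic in the frame of pot_floor between -0.078 and 0.078 m and y of garlic in the frame of pot_floor between -0.102 and 0.102 m and z of garlic in the frame of pot_floor between -0.01 and 0.06 m and linear speed of garlic below 0.03 m/s); the robot touches nothing.
It fails at once if the lid is flung back against its stop (over 3.5 rad/s in the last part of its swing) (value of joint lid above 1.5 rad and velocity of joint lid above 3.5 rad/s).
It fails at once if the garlic is dropped or thrown into the pot (faster than 0.8 m/s inside it) (x of garlic in the frame of pot_floor between -0.078 and 0.078 m and y of garlic in the frame of pot_floor between -0.102 and 0.102 m and z of garlic in the frame of pot_floor below 0.08 m and linear speed of garlic above 0.8 m/s).
It fails at once if another thing on the worktop is moved by more than 40 mm (distance of any of onion, apple, mug, tin, pickle_jar, oil_bottle, tall_pickle, spoon from where it was at the start of the episode above 0.04 m).
It also fails if it takes over 64 s, if anything falls off the work surface, if the arm or the gripper's body presses on something with over 40 N, if the wrist force passes 120 N, or if a joint passes its speed limit or range.

ROBOT

A 6-joint arm with a two-finger parallel gripper is mounted at the origin on a cart in front of the work surface, level with it; the furniture and walls round the work are solid. World frame = base frame: x ahead of the robot, y to its left, z up, the work surface at z = 0. Lengths are in mm, angles in rad, forces in N, time in s.
With the tool pointing down it reaches from about 300 to 775 mm from the base axis. Payload 14.6 kg.
Tool frame: the origin (TCP) lies where the fingers leave the gripper's body, on its centre line; the fingertips stand 97 mm ahead of it and the grasp point (between the pads) lies ahead of it (grip_depth is the z of the grasp point in the tool frame, in mm); z points along the fingers, y is the line along which they close (so a half turn about z gives the same grasp; the last joint's range is limited). The gripper opens to 94 mm and grips with 3 to 60 N. Pads are 16 mm wide; open, the fingers measure 119 mm over their backs; the gripper's body (75 mm by 177 mm) begins 78 mm behind the grasp point.
Start: joints at [1.193, 0.3, 1.521, -0, 1.321, -0.067], TCP at [168.199, 523.64, 302.646] pointing down, gripper open.
Joint ranges: [-3.03, 3.03], [-0.79, 2.21], [0.23, 2.52], [-1.04, 4.18], [0, 3.07], [-2.55, 2.55]. Speed limits (rad/s): [2.22, 2.22, 2.57, 3.14, 3.14, 3.14].

INTERFACE

Orientations are given as [roll, pitch, yaw] about the fixed x, y, z axes, in that order (R = Rz(yaw) Ry(pitch) Rx(roll)).
In Python, from cell import read_state, camera, sign_off, regions_of, spot_point, grip_depth gives the robot as it stands. The module is installed in compiled form; this text tells all that it offers.
- The arm moves only by the tool send_rows, never from a script. Its argument "series" is a list of rows, each a list of 3 entries, a list of its own where there are three numbers: the shift along the world's x, y, z in mm, then the turn about the world's z in degrees, then the closure, from -1 (fully open) to 1 (shut), so that 0 is half open. A call has 1 to 12 rows; each row shifts and turns the commanded pose from where the row before left it; what a row does not reach is not made up. A row lasts 1/10 s, in which the tool goes at most 50 mm and 8.59 degrees, less where a joint would pass 70% of its speed; a pose out of reach is approached as far as the arm can. A call is refused whole if a number of a shift passes 50 or a number of a turn 8.59, either way. A call with a gripper value outside its range is refused whole. The fingers move at their own pace and stop on an object; "squeeze" is the grip in N (left out, the last holds). Time passes only in rows, so rows that do not move let the fingers close. It gives the time, the measured TCP pose, the force, the opening and the grip force at its end, in the units of the state.
- read_state(): the state, without advancing time (a new reading comes with each control period).
- camera(name): name is "scene" or "top"; returns a dict with "color" (400x640x3 uint8, blue, green, red), "fx", "fy", "cx", "cy" (pixels), "camera_from_world" (4x4, takes a point from world to camera coordinates). Camera axes: x right, y down, z forward; pixel columns grow to the right and rows downward; lengths in mm; the calibration is good to about 2 mm. A picture is of the moment at which its call begins. There is no depth.
- sign_off(): hands the job in; it is judged then, once.
Trained networks look in a picture, given as the dict that the camera call returned (one of the last four; its "shot" number tells which), for a name from the list of things; names that differ only in an ending like _2 or _b are one class to them, and where a whole thing is asked for, a point or a joint stands for the part that bears it (a point fixed in the world has none). Each returns a list of dicts, best first, with "confidence" (0 to 1); they miss things now and then, are a little off and sometimes report something else, mostly with a low value. They report only what shows in the picture. A call takes as long as a camera call.
- regions_of(thing, picture): "mask" (400x640 bool, what is visible of it).
- spot_point(thing, picture): "point" ([x, y, z] in mm, in the coordinates of the camera as it stood for that picture, good to about 4 mm: a listed point, or the origin of a listed thing).
The state is a dict: "clock": time; "joints": joint angles; "qd": joint speeds; "effort": joint torques, N m; "eef_pos": TCP position; "eef_rot": TCP orientation; "wrist_force": force on the tool from outside, world axes, zero at the start; "moment": the same for the moment, N m; "finger_gap": finger opening in mm; "finger_force": force on a finger pad.
Only numpy, scipy, OpenCV 4.12 (cv2) and the standard library are available. Lean on these libraries where they do the work, as an engineer would, in place of code of your own. Each camera call takes 0.05 s, during which the arm holds its last target. There are 200 camera calls.

## Working session

There is one attempt and no reset: what is moved stays moved. The work goes in short steps, Python scripts to look and compute and a tool call to move; the robot and the scene stay as the last step left them, time stands still between calls to the robot, and variables do not carry over. Pictures are saved under pics/ and viewed, at most 10 in all, crops included, and the job is handed in when it is done.

Besides the shell and the picture viewer there is one more tool, called after "Call:" by a JSON object that holds its "fn" and its "kwargs". send_rows: Moves the arm, as the interface text tells. Its arguments: {"type":"object","properties":{"series":{"type":"array"},"squeeze":{"type":"number"}},"required":["series"]}

```bash
mkdir -p pics
cat > h.py <<'E'
import numpy as np, cv2
from cell import *
def world(p,pic):
    return (np.linalg.inv(pic["camera_from_world"])@np.r_[p,1])[:3]
def spot(n,pic):
    r=spot_point(n,pic)
    return [(np.round(world(q["point"],pic)),round(q["confidence"],2)) for q in r[:2]]
E
python3 - <<'E'
from h import *
print(read_state(), grip_depth if not callable(grip_depth) else grip_depth())
ims=[]
for c in("scene","top"):
    p=camera(c); cv2.imwrite(f"pics/{c}0.png",p["color"])
    print(c,p["fx"],np.round(np.linalg.inv(p["camera_from_world"]),3).tolist())
    for n in "cooker knob release_pad lid_hinge lid_edge pot_floor garlic onion apple mug tin pickle_jar oil_bottle tall_pickle spoon".split():
        print(n,spot(n,p))
E
```

```text
{'clock': 0.0, 'joints': array([ 1.19344726e+00,  3.00469409e-01,  1.52156668e+00, -4.09897736e-05,
        1.32068192e+00, -6.66063108e-02]), 'qd': array([ 1.51369661e-03, -6.67010127e-04, -1.91723345e-04, -3.12031477e-04,
        5.66054825e-04, -9.79097826e-05]), 'effort': array([ 5.43309987e-03, -5.31813169e+01, -3.52746499e+01,  7.11041735e-02,
        2.42605212e-02, -7.72199337e-05]), 'eef_pos': array([168.13091849, 523.52090677, 302.09328225]), 'eef_rot': array([-3.14046715e+00, -3.52854385e-05,  2.83086004e+00]), 'wrist_force': array([ 0.97041398, -0.07494903, -0.36314204]), 'moment': array([-0.00304618, -0.00929182, -0.00719179]), 'finger_force': 0.0, 'finger_gap': 93.91791923953583} 78.39999999999999
scene 429.04291634012486 [[0.834, -0.233, 0.5, -226.456], [-0.552, -0.348, 0.758, -1121.27], [-0.003, -0.908, -0.419, 736.008], [0.0, 0.0, 0.0, 1.0]]
cooker [(array([583.,  78.,   1.]), 0.57)]
knob [(array([ 579., -520.,    3.]), 0.56), (array([496.,  88., 127.]), 0.45)]
release_pad [(array([450.,  32., 139.]), 0.61)]
lid_hinge [(array([680.,  61., 130.]), 0.94), (array([ 296.
[... 721 characters left out ...]
elease_pad [(array([442.,  35., 137.]), 0.6)]
lid_hinge [(array([680.,  63., 132.]), 0.78)]
lid_edge [(array([494.,  88., 134.]), 0.83)]
pot_floor []
garlic [(array([ 565., -380.,    2.]), 0.54), (array([586.,  77.,  -0.]), 0.51)]
onion [(array([462., 336.,   1.]), 0.8), (array([357., 474.,   0.]), 0.33)]
apple [(array([ 420., -331.,    0.]), 0.62)]
mug [(array([357., 474.,   2.]), 0.97), (array([ 568., -380.,   -0.]), 0.15)]
tin [(array([669., 309.,   0.]), 0.62), (array([587.,  77.,   2.]), 0.43)]
pickle_jar [(array([ 672., -328.,   -0.]), 0.73)]
oil_bottle [(array([ 675., -459.,   -1.]), 0.83)]
tall_pickle [(array([ 584., -516.,   -2.]), 0.81)]
spoon [(array([ 303., -327.,    1.]), 0.75)]
```

View pics/scene0.png

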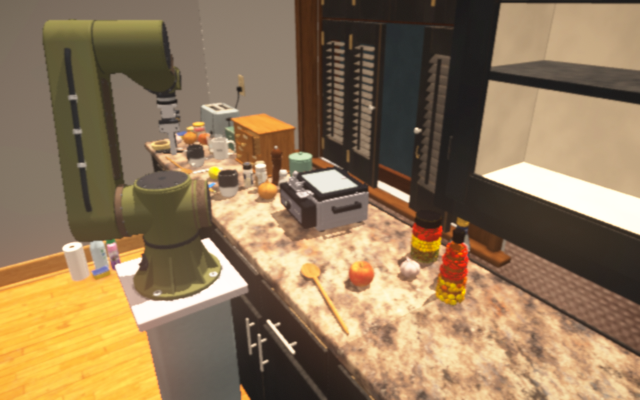

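View pics/top0.png

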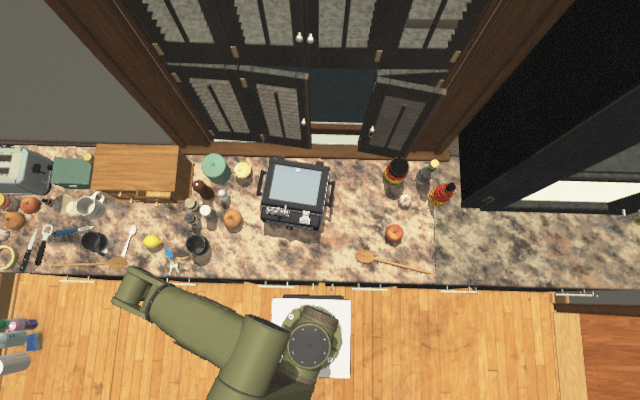

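Scene shows the cooker at about (325,197) and the garlic at (409,269). Top shows the cooker at about (297,192) and the garlic at (404,201). I'll refine the cooker pose by overlaying its model on zoomed crops.

```bash
cat >> h.py <<'E'
def proj(P,pic):
    q=(pic["camera_from_world"]@np.c_[P,np.ones(len(P))].T)[:3]
    return np.c_[pic["fx"]*q[0]/q[2]+pic["cx"],pic["fy"]*q[1]/q[2]+pic["cy"]]
def C(P,pose):   # cooker frame -> world
    x,y,a=pose; P=np.atleast_2d(np.array(P,float)); c,s=np.cos(a),np.sin(a)
    return np.c_[x+c*P[:,0]-s*P[:,1],y+s*P[:,0]+c*P[:,1],P[:,2]]
E
python3 - <<'E'
from h import *
from scipy.optimize import least_squares
model={"cooker":[0,0,0],"release_pad":[-132,-60,136],"lid_hinge":[98,0,128],"lid_edge":[-92,0,128]}
ob=[]
out=[]
for c in("scene","top"):
    p=camera(c)
    for n,m in model.items():
        s=spot(n,p)
        if s: ob.append((m,s[0][0]))
    out.append(p)
    m=regions_of("garlic",p); 
    for q in m[:2]:
        mm=q["mask"]; ys,xs=np.where(mm); print(c,"garlic mask",q["confidence"],mm.sum(),xs.mean(),ys.mean())
M=np.array([o[0] for o in ob]);W=np.array([o[1] for o in ob])
r=least_squares(lambda t:(C(M,t)-W)[:,:2].ravel(),[587,77,-.13],loss="soft_l1",f_scale=4)
print(r.x, np.round(r.fun.reshape(-1,2)).tolist()); print("knob",C([-110,45,169],r.x))
print("garlic proj",[proj(np.array([[565,-382,29.]]),p) for p in out])
x=np.array([[-100,-125,128],[-100,125,128],[100,125,128],[100,-125,128],[-110,45,169],[-132,-60,136],[-149,-94,116],[-149,94,116.]])
ims=[]
for p in out:
    px=proj(C(x,r.x),p); o=np.floor(px.mean(0)-[40,36]).astype(int); z=8
    im=cv2.resize(p["color"][o[1]:o[1]+74,o[0]:o[0]+90],None,fx=z,fy=z,interpolation=cv2.INTER_CUBIC)
    print(o)
    for u in px: cv2.drawMarker(im,tuple(int(v) for v in (u-o+.5)*z),(0,255,0),cv2.MARKER_CROSS,10,1)
    cv2.imwrite(f"pics/crop{len(ims)}.png",im); ims.append(im)
E
```

```text
scene garlic mask 0.73 264 409.1515151515151 267.6969696969697
top garlic mask 0.53 174 405.2471264367816 199.26436781609195
top garlic mask 0.39 393 196.5852417302799 243.63613231552162
[ 5.85584508e+02  7.43748386e+01 -1.34434918e-01] [[3.0, 596.0], [-3.0, 2.0], [2.0, 0.0], [-3.0, 3.0], [-4.0, -3.0], [5.0, -5.0], [5.0, -3.0], [-3.0, -0.0]]
knob [[482.60837876 133.71215221 169.        ]]
garlic proj [array([[409.95466638, 266.38635762]]), array([[405.90320827, 199.3728111 ]])]
[271 150]
[253 166]
```

View pics/crop0.png

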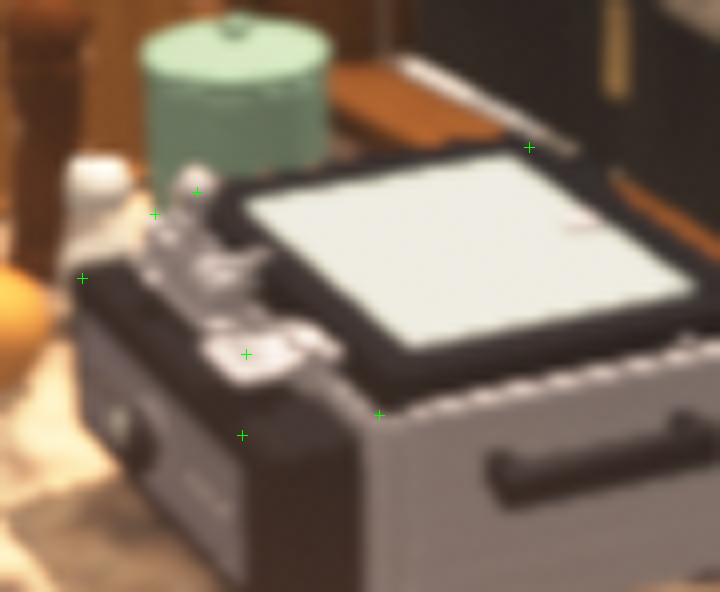

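View pics/crop1.png

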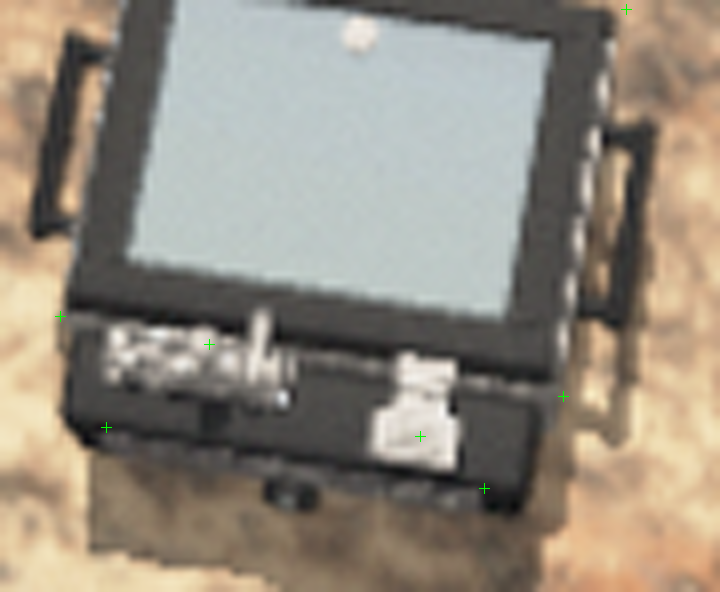

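Both crops agree with the fit to about 1 px: the knob is at (195,183) in the scene crop and the pad at (418,435) in the top crop. The knob is at about (484,134,169). I'll move above it with the fingers closing along the cooker's y.

Call:
{"fn": "send_rows", "kwargs": {"series": [[[31,-39,0],1,-0.3],[[32,-39,0],1,0],[[32,-39,0],1,0],[[31,-39,0],1,0],[[32,-39,0],1,0],[[32,-39,0],1,0],[[31,-39,0],1,0],[[32,-39,0],1,0],[[32,-39,0],1,0],[[31,-39,0],1.1,0],[[0,0,-12],0,0],[[0,0,0],0,0]], "squeeze": 8}}

```text
clock: 3.4
eef_pos: [482.3, 135.0, 289.1]
eef_rot: [-3.141, -0.003, 3.005]
wrist_force: [-0.3, 1.5, 0.6]
finger_gap: 46.9
finger_force: 0.0
```

Call:
{"fn": "send_rows", "kwargs": {"series": [[[1,-1,-15],0,0],[[0,0,-15],0,0],[[0,0,-9],0,0],[[0,0,0],0,0.4],[[0,0,0],0,0.7],[[0,0,0],0,0.8],[[0,0,0],0,0.9],[[0,0,0],0,0.9]], "squeeze": 10}}

```text
clock: 4.2
eef_pos: [483.6, 134.6, 252.2]
eef_rot: [-3.142, 0.001, 3.007]
wrist_force: [-0.6, -1.8, 3.2]
finger_gap: 16.5
finger_force: 10.0
```

Run:
```python
from h import *
s=read_state();print(s["eef_pos"],s["wrist_force"])
ims=[]
for c in("scene","top"):
    p=camera(c); e=s["eef_pos"]
    pts=np.array([[e[0],e[1],e[2]-97],[484,134,169.]]); px=proj(pts,p)
    o=np.round(px[1]-[20,25]).astype(int)
    im=cv2.resize(p["color"][o[1]:o[1]+50,o[0]:o[0]+40],None,fx=10,fy=10,interpolation=cv2.INTER_CUBIC)
    for u,col in zip(px,((0,0,255),(0,255,0))): cv2.drawMarker(im,tuple(int(v) for v in (u-o+.5)*10),col,cv2.MARKER_CROSS,12,1)
    ims.append(im)
cv2.imwrite("pics/g1.png",np.hstack(ims))
```

```text
[483.62617629 134.64158427 252.19707741] [-0.5892244  -1.78969839  3.24683279]
```

View pics/g1.png

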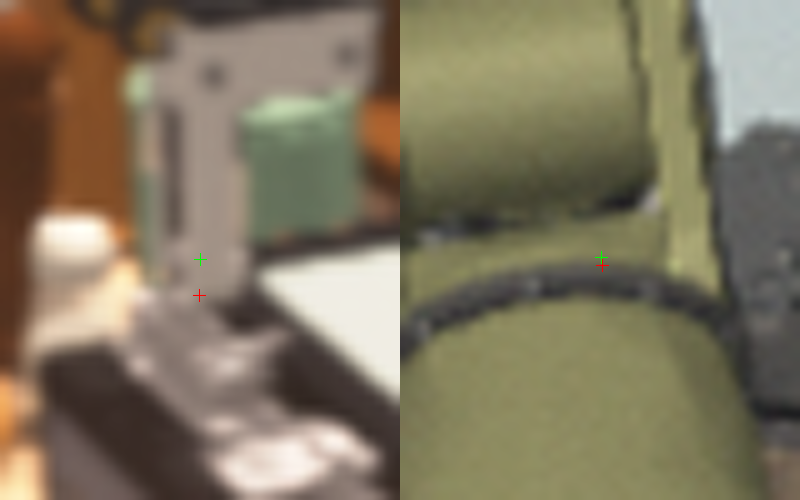

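Call:
{"fn": "send_rows", "kwargs": {"series": [[[0.9,6.5,0],0,0.9],[[0.9,6.5,0],0,0.9],[[0.9,6.5,0],0,0.9],[[0.9,6.5,0],0,0.9],[[0,0,0],0,0.9],[[0,0,0],0,0.9]], "squeeze": 14}}

```text
clock: 4.9
eef_pos: [487.2, 160.7, 252.1]
eef_rot: [-3.141, 0.001, 3.007]
wrist_force: [-2.3, -4.3, 6.8]
finger_gap: 16.7
finger_force: 14.0
```

Call:
{"fn": "send_rows", "kwargs": {"series": [[[0.2,1.5,0],0,0.9],[[-7.6,1,-0.8],0,0.9],[[-7.4,1,-2.3],0,0.9],[[-6.7,0.9,-3.7],0,0.9],[[-6,0.8,-5],0,0.9],[[-3.7,0.5,-4.5],0,0.9],[[0,0,0],0,0.9]]}}

```text
clock: 5.6
eef_pos: [455.2, 166.4, 234.5]
eef_rot: [-3.141, -0.002, 3.007]
wrist_force: [-2.2, -3.8, 1.8]
finger_gap: 17.0
finger_force: 14.0
```

Call:
{"fn": "send_rows", "kwargs": {"series": [[[0,0,0],0,0.5],[[0,0,0],0,0.2],[[0,0,0],0,0.2],[[0,0,20],0,0.2],[[0,0,30],0,0.2],[[0,0,40],0,0.2],[[-20,-40,30],0,0.9],[[-20,-50,0],0,1],[[0,0,0],0,1]]}}

```text
clock: 6.5
eef_pos: [417.7, 80.0, 354.4]
eef_rot: [3.141, 0.003, 3.004]
wrist_force: [0.3, 0.3, -0.4]
finger_gap: 17.2
finger_force: 0.0
```

Run:
```python
from h import *
ims=[]
pose=(586.5,74.4,-.1344)
for c in("scene",):
    p=camera(c)
    pts=C([[-110,45,169],[-110,70,130],[-110-39*np.sin(.9),69,130+39*np.cos(.9)],[-132,-60,136]],pose); px=proj(pts,p)
    o=np.round(px[1]-[30,25]).astype(int)
    im=cv2.resize(p["color"][o[1]:o[1]+56,o[0]:o[0]+70],None,fx=10,fy=10,interpolation=cv2.INTER_CUBIC)
    for u in px: cv2.drawMarker(im,tuple(int(v) for v in (u-o+.5)*10),(0,255,0),cv2.MARKER_CROSS,12,1)
    ims.append(im)
cv2.imwrite("pics/g2.png",np.hstack(ims))
```

```text
(no output)
```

View pics/g2.png

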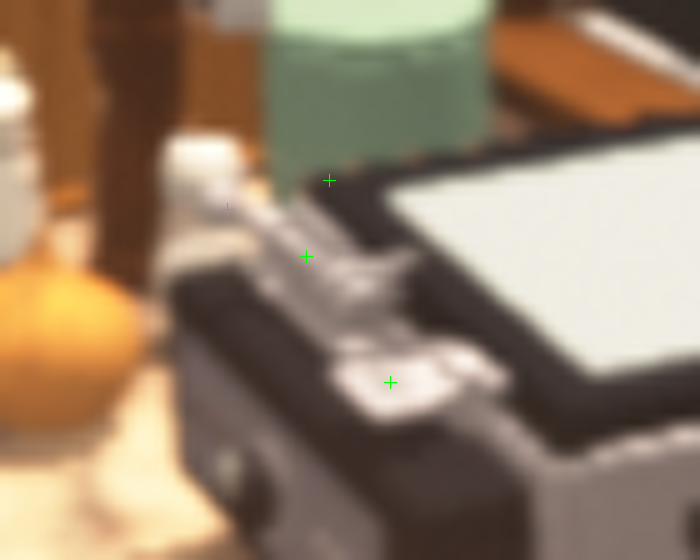

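Call:
{"fn": "send_rows", "kwargs": {"series": [[[13,-24,-30],0,1],[[13,-23,-40],0,1],[[0,0,-35],0,1],[[0,0,-12],0,1],[[0,0,-5],0,1],[[0,0,-4],0,1],[[0,0,-3],0,1],[[0,0,0],0,1],[[0,0,0],0,1]]}}

```text
clock: 7.45
eef_pos: [443.6, 36.9, 225.9]
eef_rot: [-3.141, -0.004, 3.008]
wrist_force: [-23.5, -0.4, 20.3]
finger_gap: 0.5
finger_force: 12.8
```

Call:
{"fn": "send_rows", "kwargs": {"series": [[[-10,1,0],0,1],[[-15,2,10],0,1],[[-10,1,40],0,1],[[0,0,50],0,1],[[0,0,40],0,1],[[0,0,0],0,1]]}}

```text
clock: 8.05
eef_pos: [410.6, 40.7, 370.7]
eef_rot: [3.14, 0.011, 3.008]
wrist_force: [-0.4, 0.3, -1.0]
finger_gap: 0.6
finger_force: 0.0
```

Run:
```python
from h import *
pose=(586.5,74.4,-.1344)
p=camera("scene"); print(spot("lid_edge",p),spot("knob",p))
px=[]
for a in (0,.2,.4):
    c,s=np.cos(a),np.sin(a)
    px+=[*proj(C([[98-r*c,y,128+r*s] for r,y in((190,-120),(190,120),(209,23))],pose),p)]
o=np.array([255,125])
im=cv2.resize(p["color"][o[1]:o[1]+75,o[0]:o[0]+95],None,fx=8,fy=8,interpolation=cv2.INTER_CUBIC)
for i,u in enumerate(px): cv2.drawMarker(im,tuple(int(v) for v in (u-o+.5)*8),[(0,255,0),(255,0,0),(0,0,255)][i//3],cv2.MARKER_CROSS,12,1)
cv2.imwrite("pics/g3.png",im)
```

```text
[(array([510.,  81., 203.]), 0.71)] [(array([458., 161., 158.]), 0.58), (array([ 424., -335.,   -7.]), 0.2)]
```

View pics/g3.png

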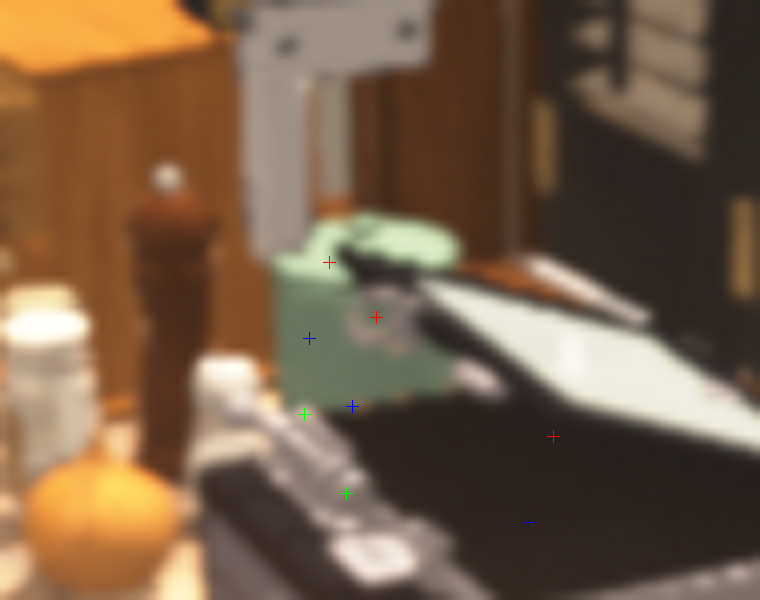

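The lid has popped up to about 0.4 rad, with the lug at about (385,318) in the crop, and the knob still parked at (240,400). Before swinging the lid, I'll triangulate the wall's shutter handles to check clearance.

Run:
```python
from h import *
a,b=camera("scene"),camera("top")
def P(p): return np.array([[p["fx"],0,p["cx"]],[0,p["fy"],p["cy"]],[0,0,1]])@p["camera_from_world"][:3]
s=np.array([[372,107],[416,130]],float).T; t=np.array([[304,122],[372,128]],float).T
X=cv2.triangulatePoints(P(a),P(b),s,t); X=(X[:3]/X[3]).T
print(X.round(), proj(X,a).round(),proj(X,b).round())
cv2.imwrite("pics/w.png",np.hstack([cv2.resize(a["color"][80:230,300:500],None,fx=2,fy=2),cv2.resize(b["color"][50:200,220:420],None,fx=2,fy=2)]))
```

```text
[[ 744.   38.  393.]
 [ 735. -196.  368.]] [[371. 107.]
 [417. 130.]] [[304. 122.]
 [372. 129.]]
```

View pics/w.png

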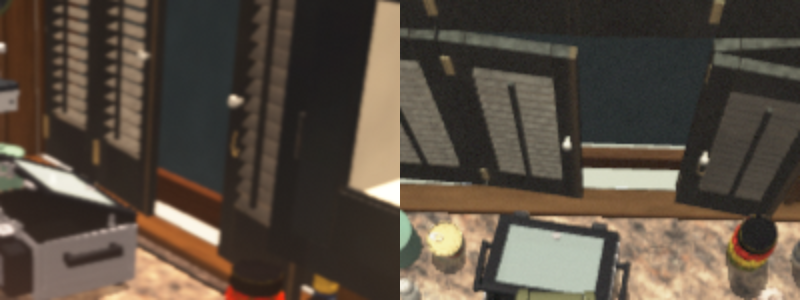

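The shutter handle is at about (744,38,393), so there is little room behind the lid. I'll push the lid's front edge up along its arc with closed fingers, which keeps the tool further from the wall than pinching the lug would.

Call:
{"fn": "send_rows", "kwargs": {"series": [[[35,16,0],0,1],[[35,17,-20],0,1],[[0,0,-45],0,1],[[0,0,-34],0,1],[[5,-0.7,0],0,1],[[5,-0.7,0],0,1],[[5,-0.7,0],0,1],[[3,-0.4,1],0,1],[[3,-0.4,1],0,1],[[0,0,0],0,1]]}}

```text
clock: 9.3
eef_pos: [498.4, 70.4, 268.2]
eef_rot: [-3.141, -0.009, 3.007]
wrist_force: [-35.6, 3.9, 14.3]
finger_gap: 0.2
finger_force: 18.5
```

Call:
{"fn": "send_rows", "kwargs": {"series": [[[-4,0.5,0],0,1],[[1,-0.1,5],0,1],[[2,-0.3,6],0,1],[[2,-0.3,6],0,1],[[0,0,0],0,1]]}}

```text
clock: 9.8
eef_pos: [502.4, 69.6, 285.5]
eef_rot: [3.141, 0.002, 3.007]
wrist_force: [-2.9, -0.3, -0.1]
finger_gap: 0.5
finger_force: 1.3
```

Call:
{"fn": "send_rows", "kwargs": {"series": [[[3,-0.4,7],0,1],[[4,-0.5,7],0,1],[[5,-0.7,8],0,1],[[5,-0.7,8],0,1],[[6,-0.8,8],0,1],[[6,-0.8,8],0,1],[[6,-0.8,7],0,1],[[7,-0.9,7],0,1],[[0,0,0],0,1]]}}

```text
clock: 10.7
eef_pos: [544.6, 64.0, 345.1]
eef_rot: [3.141, 0.001, 3.007]
wrist_force: [-1.5, -0.3, 0.7]
finger_gap: 0.7
finger_force: 1.1
```

Call:
{"fn": "send_rows", "kwargs": {"series": [[[6,-0.8,5],0,1],[[6,-0.8,5],0,1],[[7,-1,5],0,1],[[8,-1,5],0,1],[[8,-1,4],0,1],[[8,-1,3],0,1],[[9,-1.2,0],0,1],[[9,-1.2,0],0,1],[[9,-1.2,0],0,1],[[9,-1.2,0],0,1],[[9,-1.2,0],0,1],[[0,0,0],0,1]]}}

```text
clock: 11.9
eef_pos: [632.7, 52.3, 370.3]
eef_rot: [-3.141, -0.001, 3.007]
wrist_force: [-0.6, 0.7, -0.3]
finger_gap: 0.6
finger_force: 0.0
```

Call:
{"fn": "send_rows", "kwargs": {"series": [[[6,-0.8,0],0,1],[[6,-0.8,0],0,1],[[6,-0.8,0],0,1],[[6,-0.8,0],0,1],[[6,-0.8,0],0,1],[[6,-0.8,0],0,1],[[6,-0.8,0],0,1],[[4,-0.5,0],0,1],[[0,0,0],0,1]]}}

```text
clock: 12.8
eef_pos: [678.1, 46.4, 370.9]
eef_rot: [-3.142, -0.0, 3.007]
wrist_force: [0.5, -0.0, -0.2]
finger_gap: 0.5
finger_force: 0.0
```

Run:
```python
from h import *
p=camera("scene"); cv2.imwrite("pics/lid.png",cv2.resize(p["color"][60:240,200:460],None,fx=3,fy=3,interpolation=cv2.INTER_CUBIC))
print(spot("lid_edge",p),spot("knob",p))
for t in(1.5,1.6,1.72): print(t,C([98-190*np.cos(t),0,128+190*np.sin(t)],(586.5,74.4,-.134)).round())
```

```text
[(array([709.,  54., 318.]), 0.67)] [(array([458., 160., 157.]), 0.46)]
1.5 [[670.  63. 318.]]
1.6 [[689.  61. 318.]]
1.72 [[712.  58. 316.]]
```

View pics/lid.png

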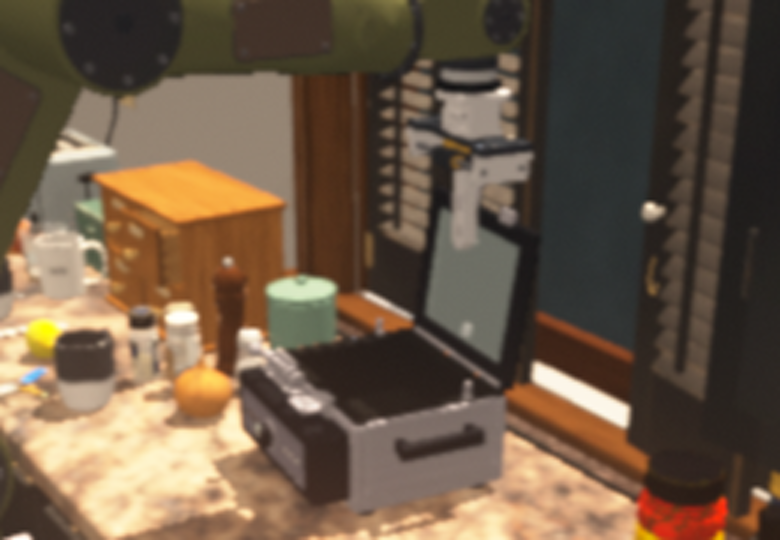

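The lid stands fully back, with its edge at about (709,54,318), or roughly 1.70 rad. The knob is still parked at (270,360) in this crop. Next is the garlic.

Call:
{"fn": "send_rows", "kwargs": {"series": [[[-26,3,0],0,1],[[-36,3,0],0,1],[[-36,0,0],-8.5,0],[[-4,-30,0],-8.5,-1],[[-4,-40,0],-8.5,-1],[[-3,-40,0],-8.5,-1],[[-2,-40,0],-8.5,-1],[[-2,-40,0],-8.5,-1],[[0,-40,0],-8.5,-1],[[0,-40,0],-8.5,-1],[[0,-40,0],-8.5,-1],[[0,-40,0],-8.5,-1]]}}

```text
clock: 14.15
eef_pos: [564.3, -299.0, 371.6]
eef_rot: [3.141, 0.0, 1.518]
wrist_force: [0.4, -0.7, 0.4]
finger_gap: 76.7
finger_force: 0.0
```

Call:
{"fn": "send_rows", "kwargs": {"series": [[[0,-40,0],-8.5,-1],[[0,-38,0],-8.5,-1],[[0,0,0],-8.5,-1],[[0,0,-40],-7,-1],[[0,0,0],0,-1]]}}

```text
clock: 14.65
eef_pos: [563.9, -375.2, 326.3]
eef_rot: [-3.134, -0.0, 0.954]
wrist_force: [-0.7, -0.2, -1.3]
finger_gap: 94.3
finger_force: 0.0
```

Run:
```python
from h import *
s=read_state();print(s["clock"],s["eef_pos"],s["eef_rot"],s["joints"].round(2))
for c in("scene","top"):
    p=camera(c); print(spot("garlic",p),spot("pickle_jar",p)[:1],spot("tall_pickle",p)[:1],spot("oil_bottle",p)[:1])
```

```text
14.65 [ 563.93627179 -375.1956642   326.32476959] [-3.13379993e+00 -1.83163759e-04  9.54093389e-01] [-0.64  0.59  1.06 -0.    1.5  -0.02]
[(array([ 564., -381.,    3.]), 0.83)] [(array([ 673., -341.,   -2.]), 0.91)] [(array([ 583., -521.,    4.]), 0.64)] []
[(array([454., 163., 156.]), 0.17)] [(array([ 671., -330.,    1.]), 0.61)] [(array([ 580., -519.,   -2.]), 0.63)] []
```

Call:
{"fn": "send_rows", "kwargs": {"series": [[[1,-6,-40],0,-1],[[0,0,-40],0,-1],[[0,0,-40],0,-1],[[0,0,-40],0,-1],[[0,0,-30],0,-1],[[0,0,-20],0,-1],[[0,0,-6],0,-1],[[0,0,0],0,-0.3],[[0,0,0],0,0.5],[[0,0,0],0,0.5],[[0,0,0],0,0.5],[[0,0,0],0,0.5]], "squeeze": 8}}

```text
clock: 16.35
eef_pos: [565.9, -381.6, 115.9]
eef_rot: [3.141, 0.0, 0.956]
wrist_force: [0.6, -0.6, 2.7]
finger_gap: 57.7
finger_force: 7.0
```

Call:
{"fn": "send_rows", "kwargs": {"series": [[[0,0,30],0,0.5],[[0,0,50],0,0.5],[[0,0,50],0,0.5],[[0,0,50],0,0.5],[[0,20,40],0,0.5],[[0,35,0],8.4,0.5],[[0,35,0],8.4,0.5],[[0,35,0],8.4,0.5],[[0,35,0],8.4,0.5],[[0,35,0],8.4,0.5],[[0,35,0],8.4,0.5],[[0,35,0],8.4,0.5]]}}

```text
clock: 17.55
eef_pos: [565.5, -115.1, 335.5]
eef_rot: [3.141, 0.0, 1.989]
wrist_force: [1.3, -0.8, -0.6]
finger_gap: 57.1
finger_force: 8.0
```

Call:
{"fn": "send_rows", "kwargs": {"series": [[[2,35,0],8.4,0.5],[[2,35,0],8.4,0.5],[[3,35,0],8.4,0.5],[[3,35,0],8.4,0.5],[[3,35,0],8.4,0.5],[[3,17,0],8.4,0.5],[[0,0,0],8.4,0.5],[[0,0,0],0,0.5]]}}

```text
clock: 18.35
eef_pos: [581.7, 76.0, 335.3]
eef_rot: [-3.142, 0.0, 3.012]
wrist_force: [0.2, -0.6, -1.0]
finger_gap: 57.6
finger_force: 8.0
```

Call:
{"fn": "send_rows", "kwargs": {"series": [[[0,0,-20],0,0.5],[[0,0,-25],0,0.5],[[0,0,-25],0,0.5],[[0,0,-25],0,0.5],[[0,0,-25],0,0.5],[[0,0,-20],0,0.5],[[0,0,-12],0,0.5],[[0,0,-8],0,0.5],[[0,0,-4],0,0.5],[[0,0,-1],0,0.5],[[0,0,0],0,0.5]]}}

```text
clock: 19.45
eef_pos: [582.0, 75.5, 170.8]
eef_rot: [3.141, 0.001, 3.008]
wrist_force: [0.6, -0.3, -0.2]
finger_gap: 57.2
finger_force: 8.0
```

Call:
{"fn": "send_rows", "kwargs": {"series": [[[0,0,-2],0,0.5],[[0,0,-2],0,0.5],[[0,0,-1],0,0.5],[[0,0,0],0,0.5]]}}

```text
clock: 19.85
eef_pos: [581.9, 75.5, 165.8]
eef_rot: [3.141, 0.001, 3.009]
wrist_force: [-0.6, 0.2, 4.7]
finger_gap: 56.8
finger_force: 8.0
```

Contact with the pot floor (4.7 N), so I'll release and retreat upwards.

Call:
{"fn": "send_rows", "kwargs": {"series": [[[0,0,0],0,0.1],[[0,0,0],0,-0.2],[[0,0,0],0,-0.6],[[0,0,0],0,-0.6],[[0,0,10],0,-0.6],[[0,0,30],0,-0.6],[[0,0,50],0,-0.6],[[0,0,50],0,-0.6],[[-30,0,40],0,-0.6],[[-50,0,0],0,-0.6],[[-50,0,0],0,-0.6],[[0,0,0],0,-0.6]]}}

```text
clock: 21.05
eef_pos: [447.3, 75.5, 345.9]
eef_rot: [3.142, -0.0, 3.009]
wrist_force: [0.5, 0.1, 0.2]
finger_gap: 75.2
finger_force: 0.0
```

Run:
```python
from h import *
s=read_state();print(s["clock"],s["eef_pos"],s["wrist_force"])
ims=[]
for c,o in(("scene",(250,80)),("top",(230,140))):
    p=camera(c); print(spot("garlic",p),spot("lid_edge",p),spot("knob",p))
    ims.append(cv2.resize(p["color"][o[1]:o[1]+130,o[0]:o[0]+130],None,fx=3,fy=3,interpolation=cv2.INTER_CUBIC))
cv2.imwrite("pics/end.png",np.hstack(ims))
```

```text
21.05 [447.25520073  75.51312358 345.92823918] [0.5135751  0.07199308 0.23461343]
[(array([581.,  78.,  54.]), 0.65)] [(array([714.,  55., 315.]), 0.79)] [(array([458., 159., 158.]), 0.47)]
[] [(array([710.,  59., 320.]), 0.73)] []
```

View pics/end.png

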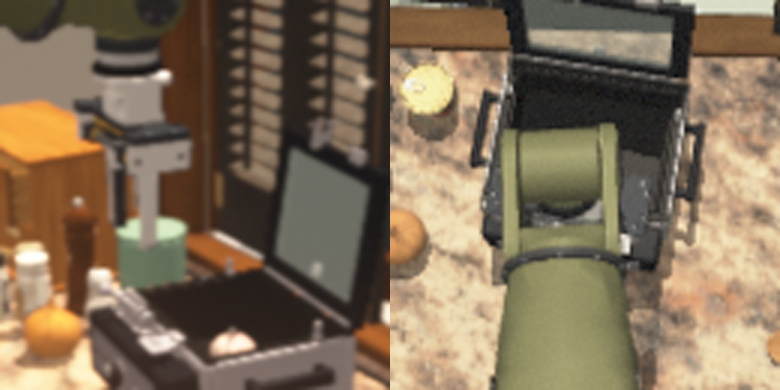

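The garlic lies in the pot at (232,342) in the left crop, about (581,78,54) in the world. The lid is back on its stop and the knob is parked near (458,159,158). The gripper is clear of everything.

```bash
python3 -c "
from cell import *
print(sign_off())"
```

```text
the job is handed in; nothing more can be done
None
```

The job is handed in at about 21 s of the 64 s: the last picture shows the bolt parked in its notch, the lid back on its stop and the garlic resting in the pot, but sign-off returned no verdict.

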